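# Level the model board with its screw foot

## Task

The massing study stands on a board whose front foot is still wound in. Set the pocket spirit level into the slot in the board and press it down until it sits fully home, let it go, then turn the black knob of the front screw foot until the bubble rests between the two lines of the vial. Finish holding the knob, still pressing down on it firmly (about 10 N) so that the foot stays planted while a colleague locks it, with the bubble between the lines; do not shove the board or disturb the models on it, the tape measure or the mug.

Things in the scene. Friction and masses are not known exactly. Their poses are not given: they have to be found in the camera images.
- board: Plywood levelling board, 300 mm (its x) x 250 mm (its y), 18 mm thick, about 2 kg, loose on the desk. Origin under its centre at desk level, z up; its top face is 40 mm above the origin. The screw foot with the knob is at x = -120 mm, y = 0; two fixed rubber feet at x = +120, y = +-100 mm. At the start the screw-foot end stands low, by less than 1 degree.
- slot (a point): Centre of the floor of the slot in the board's top that takes the level, either way round: 156 mm along the board's x, 32 mm along its y, 7 mm deep, so 33 mm above the board's origin; it lies at x = +45, y = +35 mm of the board. This point's axes are the board's. The seated level's origin lies here and its top stands 29 mm above the board's top.
- level: Pocket spirit level: straight aluminium bar 150 mm (its x) x 28 mm (its y) x 36 mm high, 0.15 to 0.25 kg, loose, upright on the desk to the left or right of the board. Origin at the centre of its underside, x along it. Half sunk in its top lies a vial 77 mm long with two dark lines 28 mm apart about the middle.
- bubble (a joint): Where the middle of the 22 mm bubble is, in m along the level's own x from the vial's middle (range +-0.026); 0 is centred, between the lines is within +-0.003. It moves to the higher end, 1.2 mm for each mrad of tilt, and takes about 2 s to come to rest. True only with the level at rest in the slot.
- knob: Black fluted knob, 40 mm across, on the upright screw of the front foot. Origin on the screw's axis, at the underside of the foot's pad on the desk; the part to grip runs from 54 to 78 mm above it, with 14 mm of air between it and the board. It may be gripped from above at any yaw; it stays at its height as it turns, only the board rises.
- knob_grip (a point): Middle of the knob's grip, on its axis, 66 mm above the desk. Turning the knob clockwise seen from above winds the foot out and raises that end of the board, 0.95 mm for each rad, which shifts the bubble about 4.8 mm; anticlockwise lowers it. It takes 0.08 N m, stays where it is left, and needs 1 to 3.5 rad in all.
- pad: Rubber pad under the knob's screw, on the desk straight below the knob. At rest it carries about 12 N of the board's weight; pressing down on the knob adds to that.
- foam_mass: Blue foam massing block with a notch, 50 x 80 x 30 mm, 12 g, loose on the right half of the board: leave it. Origin at the centre of its underside.
- timber_block: Small timber cube, 34 mm, loose on the right half of the board: leave it. Origin at the centre of its underside.
- tape: Pocket tape measure, 30 x 62 x 52 mm, loose on the desk on the other side of the board from the level: leave it. Origin at the centre of its underside.
- mug: Mug, 86 mm across (116 with the handle), 94 mm high, loose on the desk to the right of the board's far end: leave it. Origin at the centre of its underside.
Things that resemble listed ones, but are neither listed nor needed, are in the scene too. Several things have the shape of the level; the one meant has the colours described above.

How it is judged (in metres and radians):
On the way:
1. the level is fully down in the slot and pressed there (z of level in the frame of slot below 0.002 m and horizontal distance between level and slot below 0.005 m and angle between the x axis of level and the x axis of slot, either way round below 0.05 rad and angle between the z axis of level and the z axis of slot, either way round below 0.03 rad and contact force between level and board above 5 N), for 0.1 s.
At the end, for the whole second after the job is handed in: The level sits fully down in the slot (within 2 mm of its floor, aligned), untouched by the robot; the bubble is within 3 mm of the middle; the fingers are round the knob (TCP within 25 mm of its grip) and press, so that the foot's pad carries over 17 N (12 N is its load at rest) (z of level in the frame of slot below 0.002 m and horizontal distance between level and slot below 0.005 m and angle between the x axis of level and the x axis of slot, either way round below 0.05 rad and angle between the z axis of level and the z axis of slot, either way round below 0.02 rad and contact force between the arm and level below 0.2 N and value of joint bubble between -0.003 and 0.003 m and contact force between the fingers and knob above 5 N and contact force between pad and anything else above 17 N and distance between the grasp point and knob_grip below 0.025 m); the arm keeps its last pose, push and grip.
It fails at once if the board is shoved more than 25 mm (distance of board from where it was at the start of the episode above 0.025 m).
It fails at once if the foam mass on the board is disturbed (distance of foam_mass from where it was at the start of the episode above 0.03 m).
It fails at once if the timber block on the board is disturbed (distance of timber_block from where it was at the start of the episode above 0.03 m).
It fails at once if the tape measure is moved (distance of tape from where it was at the start of the episode above 0.02 m).
It fails at once if the mug is moved (distance of mug from where it was at the start of the episode above 0.02 m).
It also fails if it takes over 72 s, if anything falls off the work surface, if the arm or the gripper's body presses on something with over 40 N, if the wrist force passes 120 N, or if a joint passes its speed limit or range.

## Robot

A 7-joint arm with a two-finger parallel gripper is mounted at the origin on the work surface; the furniture and walls round the work are solid. World frame = base frame: x ahead of the robot, y to its left, z up, the work surface at z = 0. Lengths are in mm, angles in degrees, forces in N, time in s.
With the tool pointing down it reaches from about 350 to 900 mm from the base axis. Payload 7.2 kg.
Tool frame: the origin (TCP) lies between the finger pads, 19 mm behind the fingertips; this is the grasp point; z points along the fingers, y is the line along which they close (so a half turn about z gives the same grasp; the last joint's range is limited). The gripper opens to 88 mm and grips with 3 to 60 N. Pads are 20 mm wide; open, the fingers measure 115 mm over their backs; the gripper's body (75 mm by 178 mm) begins 61 mm behind the grasp point.
Start: joints at [-79.08, 23.554, -0.728, 91.456, 0.321, 64.991, -4.71], TCP at [159.96, 604.186, 241.353] pointing down, gripper open.
Joint ranges: [-169.25, 169.25], [-16.82, 113.86], [-84.01, 82.57], [7.8, 145.47], [-59.2, 239.2], [7.22, 106.19], [-163.78, 163.78]. Speed limits (degrees/s): [136.94, 136.94, 172.46, 172.46, 180, 180, 180].

## Interface

Orientations are given as [roll, pitch, yaw] about the fixed x, y, z axes, in that order (R = Rz(yaw) Ry(pitch) Rx(roll)).
In Python, from plant import get_state, capture, camera_params, hand_in gives the robot as it stands. The module is installed in compiled form; this text tells all that it offers.
- The arm moves only by the shell command python3 -m inch 'ROWS' [OPENING]. ROWS is text: rows parted by semicolons, each of 6 numbers parted by spaces: the shift along the tool's x, y, z in cm, then the turn, a rotation vector about the tool's x, y, z in degrees. A call has 1 to 20 rows; each row shifts and turns the commanded pose from where the row before left it, along the tool's axes as they then stand; what a row does not reach is not made up. A row lasts 1/12 s, in which the tool goes at most 41.7 mm and 7.16 degrees, less where a joint would pass 70% of its speed; a pose out of reach is approached as far as the arm can. A call is refused whole if a number of a shift passes 4.17 or a number of a turn 7.16, either way. A call with a gripper value outside its range is refused whole. OPENING is the opening, from -1 (shut) to 1 (fully open), set as the call begins (- or left out, the last holds). The fingers move at their own pace and stop on an object; the grip force is fixed at half the most. Time passes only in rows, so rows that do not move let the fingers close. It gives the time, the measured TCP pose, the force, the opening and the grip force at its end, in the units of the state.
- get_state(): the state, without advancing time (a new reading comes with each control period).
- capture(name): name is "side" or "top" or "wrist"; returns (picture, depth): 384x512x3 uint8, red, green, blue; 384x512 float32, mm along the optical axis (not along the pixel's ray), 0 where there is no reading.
- camera_params(name): a dict with "fx", "fy", "cx", "cy" (pixels), "k1" (the pictures are not rectified: a ray, as slopes to the right and down, at radius r is drawn at 1 + k1 r^2 times it, then the intrinsics apply), "position" and "rotation" of the camera in the world. Camera axes: x right, y down, z forward; pixel columns grow to the right and rows downward; lengths in mm; the calibration is good to about 2 mm. A picture is of the moment at which its call begins: read the wrist's pose just before it. camera_params takes no time and is no camera call; for the wrist camera it gives the pose at the moment of the call.
- hand_in(): hands the job in; it is judged then, once.
The state is a dict: "time_s": time; "joint_positions": joint angles; "dq": joint speeds; "tau": joint torques, N m; "position": TCP position; "tool_rot": TCP orientation; "force": force on the tool from outside, world axes, zero at the start; "wrist_torque": the same for the moment, N m; "width": opening from 0.0 (shut) to 1.0 (fully open); "gripper_force": force on a finger pad.
Only numpy, scipy, OpenCV 4.12 (cv2) and the standard library are available. Lean on these libraries where they do the work, as an engineer would, in place of code of your own. Each camera call takes 0.05 s, during which the arm holds its last target. There are 200 camera calls.

## Working session

There is one attempt and no reset: what is moved stays moved. The work goes in short steps, Python scripts to look and compute and a shell command to move; the robot and the scene stay as the last step left them, time stands still between calls to the robot, and variables do not carry over. Pictures are saved under pics/ and viewed, at most 10 in all, crops included, and the job is handed in when it is done.

```bash
mkdir -p pics; ls; python3 - <<'E'
from plant import *
import cv2,numpy as np
s=get_state();print(s)
for n in("top","side"):
    p=camera_params(n);print(n,{k:np.round(v,4).tolist() for k,v in p.items()})
    im,d=capture(n);np.savez(f"{n}0.npz",im=im,d=d)
    cv2.imwrite(f"pics/{n}0.png",im[:,:,::-1])
E
```

```text
pics
{'time_s': 0.0, 'joint_positions': array([-79.07704905,  23.5992887 ,  -0.7289452 ,  91.50323932,
         0.32109462,  64.99021398,  -4.70893068]), 'dq': array([ 0.02743477, -0.02814746, -0.02096371, -0.01098189,  0.12172192,
        0.05821454,  0.01107696]), 'tau': array([ 1.18890901e-03, -5.87951696e+01,  6.42191526e-01, -2.91074270e+01,
       -5.36708208e-02,  1.81964866e-02,  1.68390839e-04]), 'position': array([159.88874  , 603.7151094, 240.5227053]), 'tool_rot': array([-1.79909528e+02,  6.40310126e-03,  1.65172324e+02]), 'force': array([-0.24250438,  0.28794441,  0.12981507]), 'wrist_torque': array([ 0.06155881, -0.007131  ,  0.00884854]), 'gripper_force': 0.0, 'width': 0.9972771911948903}
top {'fx': 385.1211, 'fy': 385.1211, 'cx': 257.4879, 'cy': 191.5518, 'k1': 0.0426, 'position': [-119.8788, -119.4958, 1379.7586], 'rotation': [-155.1276, -0.5844, -77.607]}
side {'fx': 347.3554, 'fy': 347.3554, 'cx': 254.9027, 'cy': 189.5591, 'k1': -0.0137, 'position': [114.4668, -909.2487, 438.4208], 'rotation': [-109.9837, -1.5375, -21.0102]}
```

View pics/top0.png

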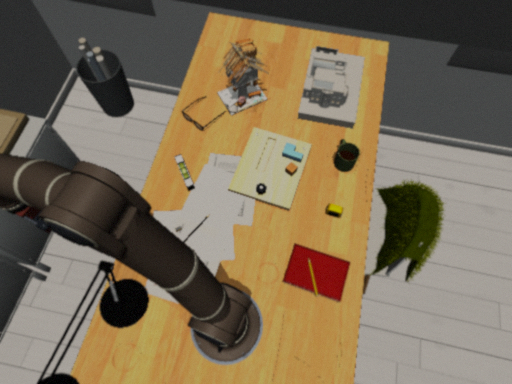

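View pics/side0.png

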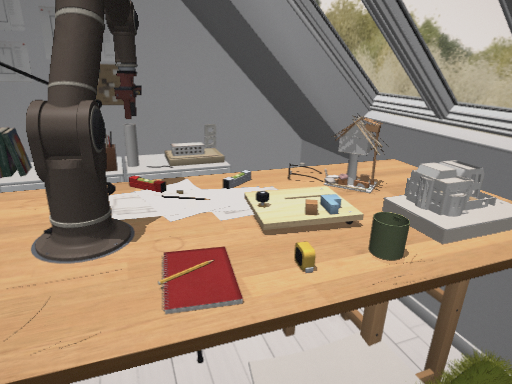

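Top: board about (270,168), knob (261,188), tape (335,210), mug (346,155). Level-shaped candidates: a grey/white bar with a vial at top (185,172) = side (238,180), and a red bar at side (148,183), hidden by the arm in the top view. The grey one fits "aluminium". I'll confirm it in a crop and compute coarse positions.

```bash
cat > h.py <<'E'
import numpy as np,cv2
from scipy.spatial.transform import Rotation as R
from plant import *
def rays(p,uv):
    uv=np.atleast_2d(np.float64(uv)); K=np.array([[p["fx"],0,p["cx"]],[0,p["fy"],p["cy"]],[0,0,1]])
    n=cv2.undistortPoints(uv[:,None],K,np.array([p["k1"],0,0,0.]))[:,0]
    return np.c_[n,np.ones(len(n))], R.from_euler('xyz',p["rotation"],degrees=True).as_matrix(), np.array(p["position"])
def plane(p,uv,z):
    d,M,o=rays(p,uv); w=d@M.T; return o+w*((z-o[2])/w[:,2])[:,None]
def bydepth(p,uv,D):
    d,M,o=rays(p,uv); return o+(d*np.asarray(D).reshape(-1,1))@M.T
def tri(pa,a,pb,b):
    """two-view points and ray miss"""
    da,Ma,oa=rays(pa,a); db,Mb,ob=rays(pb,b); out=[]
    for x,y in zip(da@Ma.T,db@Mb.T):
        t=np.linalg.lstsq(np.c_[x,-y],ob-oa,rcond=None)[0]
        A=oa+x*t[0];B=ob+y*t[1]; out.append(np.r_[(A+B)/2,np.linalg.norm(A-B)])
    return np.array(out)
def cloud(p,d):
    v,u=np.nonzero(d>0); P=np.full(d.shape+(3,),np.nan)
    P[v,u]=bydepth(p,np.c_[u,v],d[v,u]); return P
E
python3 - <<'E'
from h import *
for n,pts in(("top",[(185,172),(261,188),(270,155),(335,210),(346,155)]),("side",[(238,180),(148,183),(262,196),(305,210),(312,206),(330,203)])):
    p=camera_params(n);z=np.load(n+"0.npz")
    for u,v in pts: print(n,u,v,bydepth(p,(u,v),z["d"][v,u]).round(0))
a=np.load("top0.npz")["im"];b=np.load("side0.npz")["im"]
c1=cv2.resize(a[145:200,160:320],None,fx=5,fy=5,interpolation=2)
c2=cv2.resize(b[165:220,110:270],None,fx=5,fy=5,interpolation=2)
cv2.imwrite("pics/crop.png",np.vstack([c1,c2])[:,:,::-1])
E
```

```text
top 185 172 [[513. 298.  33.]]
top 261 188 [[487. -13.  84.]]
top 270 155 [[658. -14.  41.]]
top 335 210 [[ 472. -298.   55.]]
top 346 155 [[ 723. -311.   44.]]
side 238 180 [[516. 284.  18.]]
side 148 183 [[189. 320.  26.]]
side 262 196 [[484. -32.  73.]]
side 305 210 [[ 584. -114.   49.]]
side 312 206 [[ 600. -124.   64.]]
side 330 203 [[ 655. -129.   68.]]
```

View pics/crop.png

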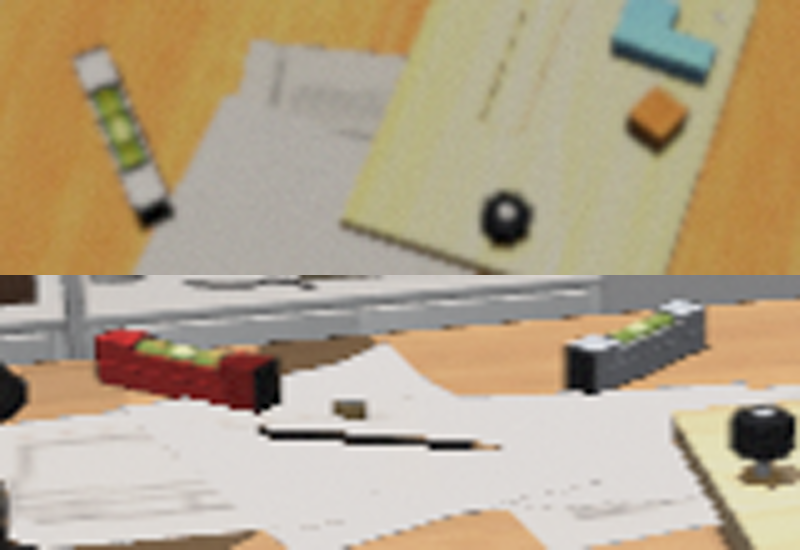

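The crop confirms it: the grey aluminium bar with the green vial, at top (185,172), world about (513,298), is the level. The red bar at side (148,183) is a decoy. Next I'll get the wrist camera's offset and work out a viewing move.

```bash
cat >> h.py <<'E'
def go(x,y,z,yaw=None):
    """print tool-frame shift (cm) at present attitude, and turn left (deg) after; yaw = wanted yaw of tool"""
    s=get_state();M=R.from_euler('xyz',s["tool_rot"],degrees=True)
    d=np.array([x,y,z])-s["position"]; r=M.inv().apply(d)/10
    T=R.from_euler('xyz',[180,0,s["tool_rot"][2] if yaw is None else yaw],degrees=True)
    print("t",s["time_s"],"shift cm",r.round(3),"turn",(M.inv()*T).as_rotvec(degrees=True).round(2))
E
python3 - <<'E'
from h import *
p=camera_params("wrist");s=get_state();M=R.from_euler('xyz',s["tool_rot"],degrees=True).as_matrix()
print(p, "cam in tool",M.T@(np.array(p["position"])-s["position"]),"axes\n",(M.T@R.from_euler('xyz',p["rotation"],degrees=True).as_matrix()).round(2))
go(480,250,330,90); go(480,130,330,165)
E
```

```text
{'fx': 320.04822224870355, 'fy': 320.04822224870355, 'cx': 248.9499117040003, 'cy': 193.14837837860307, 'k1': -0.0742572452591568, 'position': array([ 82.48571942, 625.90653583, 384.01798574]), 'rotation': array([1.63303622e+02, 1.57495553e-01, 7.52661636e+01])} cam in tool [  80.45942093    1.38648228 -143.39475145] axes
 [[ 0.   -0.96 -0.29]
 [ 1.    0.   -0.  ]
 [ 0.   -0.29  0.96]]
t 0.1 shift cm [-40.001 -26.02   -8.897] turn [-7.000e-02  6.000e-02  7.517e+01]
t 0.1 shift cm [-43.072 -37.621  -8.881] turn [-0.08  0.    0.17]
```

```bash
python3 -m inch '-2.7 -2.35 -0.55 0 0 0;-2.7 -2.35 -0.55 0 0 0;-2.7 -2.35 -0.55 0 0 0;-2.7 -2.35 -0.55 0 0 0;-2.7 -2.35 -0.55 0 0 0;-2.7 -2.35 -0.55 0 0 0;-2.7 -2.35 -0.55 0 0 0;-2.7 -2.35 -0.55 0 0 0;-2.7 -2.35 -0.55 0 0 0;-2.7 -2.35 -0.55 0 0 0;-2.7 -2.35 -0.55 0 0 0;-2.7 -2.35 -0.55 0 0 0;-2.7 -2.35 -0.55 0 0 0;-2.7 -2.35 -0.55 0 0 0;-2.7 -2.35 -0.55 0 0 0;-2.7 -2.35 -0.55 0 0 0;0 0 0 0 0 0;0 0 0 0 0 0;0 0 0 0 0 0;0 0 0 0 0 0' 1
python3 - <<'E'
from h import *
p=camera_params("wrist");im,d=capture("wrist");np.savez("w1.npz",im=im,d=d,p=p);cv2.imwrite("pics/w1.png",im[:,:,::-1])
E
```

```text
time_s: 1.77
position: [480.5, 131.4, 328.9]
tool_rot: [-180.0, -0.1, 165.3]
force: [-0.1, 0.0, -1.0]
width: 1.001
gripper_force: 0.0
```

View pics/w1.png

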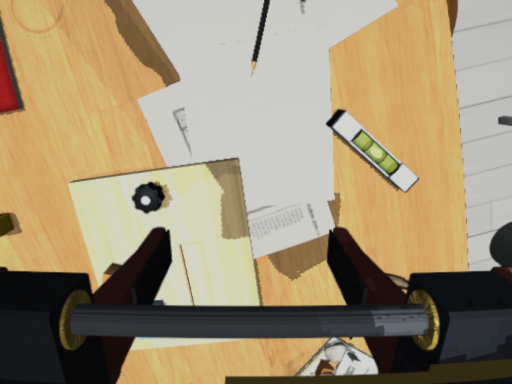

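W1 shows the grey level at (373,150), its dark end at (337,118). The knob is at (149,197), the board's near edge runs from (72,183) to (240,160), and its slot is partly visible at (187,275).

```bash
python3 - <<'E'
from h import *
def rect(P,m,name):
    m=cv2.morphologyEx(m.astype(np.uint8),cv2.MORPH_OPEN,np.ones((3,3)))
    n,l,st,c=cv2.connectedComponentsWithStats(m)
    for i in np.argsort(-st[1:,4])[:3]+1:
        if st[i,4]<40: continue
        q=P[l==i]; print(name,st[i,4],"px",c[i].round(),"z",np.percentile(q[:,2],[10,50,90]).round(1),"rect",np.round(cv2.minAreaRect(q[:,:2].astype(np.float32))[0],1),*np.round(cv2.minAreaRect(q[:,:2].astype(np.float32))[1:][0],1),round(cv2.minAreaRect(q[:,:2].astype(np.float32))[2],2))
z=np.load("w1.npz",allow_pickle=True);p=z["p"].item();P=cloud(p,z["d"])
X,Y,Z=P[...,0],P[...,1],P[...,2]
des=P[20:100,200:320,2];print("desk z",np.nanmedian(des),np.nanstd(des))
rect(P,(Z>26)&(Z<48)&(Y>200)&(X>400),"w level")
rect(P,(Z>60)&(Z<90)&(X<560)&(Y<80),"w knob")
p=camera_params("top");z=np.load("top0.npz");P=cloud(p,z["d"]);X,Y,Z=P[...,0],P[...,1],P[...,2]
print("desk z",np.nanmedian(P[280:330,270:280,2]))
rect(P,(Z>22)&(Z<60)&(X>440)&(X<640)&(Y>200)&(Y<400),"t level")
rect(P,(Z>25)&(Z<100)&(X>400)&(X<800)&(Y>-240)&(Y<150),"t board")
rect(P,(Z>60)&(Z<100)&(X>400)&(X<560)&(Y>-240)&(Y<150),"t knob")
for n in("w1","top0"):
    z=np.load(n+".npz",allow_pickle=True);hsv=cv2.cvtColor(z["im"],cv2.COLOR_RGB2HSV)
    m=cv2.inRange(hsv,(28,110,60),(45,255,255)); n_,l,st,c=cv2.connectedComponentsWithStats(m)
    for i in np.argsort(-st[1:,4])[:3]+1: print(n,"green",st[i,4],c[i].round(1))
E
```

```text
desk z 2.1940270681783716 1.42380322157892
w level 1884 px [374. 151.] z [31.1 35.3 36.7] rect [516.5 305.7] 150.6 28.7 36.21
w level 141 px [348. 359.] z [27.2 28.9 39.6] rect [872.  208.8] 16.0 42.8 57.31
w knob 686 px [148. 198.] z [69.8 77.6 79.3] rect [491.8  -9.2] 37.0 36.1 48.56
desk z -0.1172003758917981
t level 215 px [184. 171.] z [29.9 35.2 39.2] rect [517.7 303.5] 150.0 27.5 36.32
t board 4275 px [270. 168.] z [33.  37.9 46.2] rect [613.5 -24.9] 251.2 304.5 83.22
t knob 82 px [261. 188.] z [67.1 76.1 81. ] rect [490.1 -10.7] 35.0 33.9 12.66
w1 green 518 [376.3 153.1]
top0 green 401 [429.6 225.2]
top0 green 49 [335.2 208.5]
top0 green 29 [181.7 166.1]
```

Two views agree on the level: centre about (517,305), top at 36, axis +36.2°. Now a wrist view over the slot.

```bash
python3 -m inch '-2.27 -0.76 0.29 0 0 0;-2.27 -0.76 0.29 0 0 0;-2.27 -0.76 0.29 0 0 0;-2.27 -0.76 0.29 0 0 0;-2.27 -0.76 0.29 0 0 0;-2.27 -0.76 0.29 0 0 0;-2.27 -0.76 0.29 0 0 0;-2.27 -0.76 0.29 0 0 0;-2.27 -0.76 0.29 0 0 0;-2.27 -0.76 0.29 0 0 0;0 0 0 0 0 -3.95;0 0 0 0 0 -3.95;0 0 0 0 0 0;0 0 0 0 0 0;0 0 0 0 0 0;0 0 0 0 0 0'
python3 - <<'E'
from h import *
p=camera_params("wrist");im,d=capture("wrist");np.savez("w2.npz",im=im,d=d,p=p);cv2.imwrite("pics/w2.png",cv2.resize(im,(800,600))[:,:,::-1])
P=cloud(p,d);print("desk",np.nanmedian(P[...,2][(P[...,2]<12)&(P[...,2]>-12)]))
E
```

```text
time_s: 3.15
position: [681.1, -0.6, 300.5]
tool_rot: [180.0, 0.0, 173.0]
force: [-0.4, 0.4, 0.0]
width: 1.003
gripper_force: 0.0
desk -0.018873804450436182
```

View pics/w2.png

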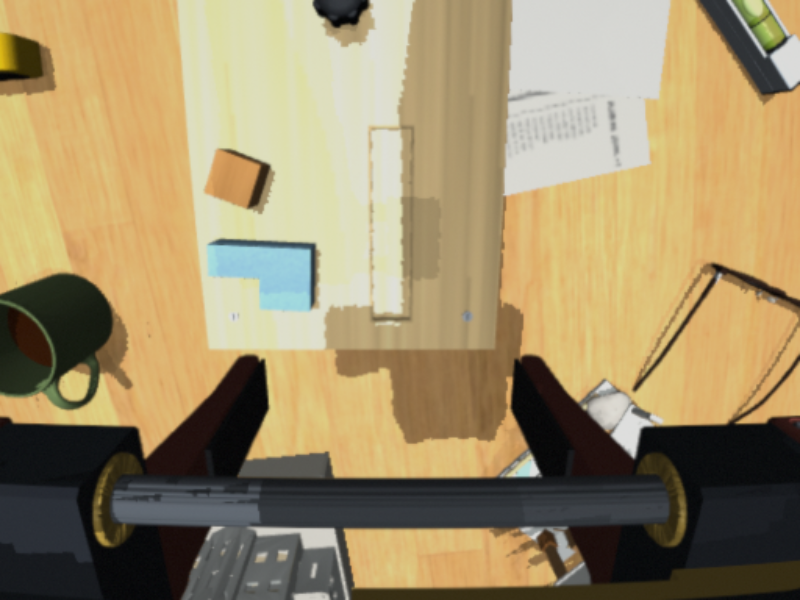

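W2 (at 800 px) shows the slot outline with corners about (369,128), (412,127), (410,319) and (372,319). The timber is at (237,178), the foam at (265,275), and the knob is at the top, about (341,8). I'll measure the slot by depth step and by its edge lines.

```bash
python3 - <<'E'
from h import *
z=np.load("w2.npz",allow_pickle=True);p=z["p"].item();d=z["d"];im=z["im"];P=cloud(p,d)
X,Y,Z=P[...,0],P[...,1],P[...,2]
m=(Z>28)&(Z<46)&(X>520)&(X<780)&(Y>-160)&(Y<120)
A=np.c_[X[m],Y[m],np.ones(m.sum())]
b=Z[m]
for k in range(5):
    c=np.linalg.lstsq(A,b,rcond=None)[0];r=b-A@c;g=abs(r)<3;A,b=A[g],b[g]
print("plane tilt mrad",c[:2]*1e3,"resid",r[g].std())
res=Z-(c[0]*X+c[1]*Y+c[2])
print("board top z at slot",c@[662,4.5,1],"at knob",c@[491,-10,1])
s=(res<-3)&(res>-11)&(X>560)&(X<760)&(Y>-40)&(Y<50)
s=cv2.medianBlur(s.astype(np.uint8)*255,5)
n,l,st,cc=cv2.connectedComponentsWithStats(s);i=1+np.argmax(st[1:,4]);print("slot px",st[i],cc[i])
print("slot depth",np.median(res[l==i]))
print("slot rect depth",cv2.minAreaRect(P[l==i][:,:2].astype(np.float32)))
bm=(abs(res)<4)|((res<-4)&(res>-11))
bm=((Z>30)&(Z<85)&(X>440)&(X<800)&(Y>-190)&(Y<160)).astype(np.uint8);bm=cv2.morphologyEx(bm,cv2.MORPH_OPEN,np.ones((3,3)))
# board side edges: lines fit on rows
ys,xl,xr=[],[],[]
for v in range(60,215,2):
    u=np.nonzero(abs(res[v])<4)[0];u=u[(u>100)&(u<340)];
    xl.append((u[0],v));xr.append((u[-1],v))
for n_,e in(("R",xl),("L",xr)):
    W=plane(p,e,c@[640,-20,1]);vx,vy,x0,y0=cv2.fitLine(W[:,:2].astype(np.float32),cv2.DIST_HUBER,0,.01,.01).ravel();print(n_,np.degrees(np.arctan(vy/vx)),"y at x=640",y0+(640-x0)*vy/vx)
# slot edge lines: dark line per row
g=cv2.cvtColor(im,cv2.COLOR_RGB2GRAY).astype(float);g=g-cv2.GaussianBlur(g,(0,0),4)
for n_,u0 in(("Ledge-right-image",262),("Redge",238)):
    e=[]
    for v in range(88,198):
        w=g[v,u0-6:u0+7];e.append((u0-6+np.argmin(w),v))
    W=plane(p,e,c@[662,4,1]);vx,vy,x0,y0=cv2.fitLine(W[:,:2].astype(np.float32),cv2.DIST_HUBER,0,.01,.01).ravel();print(n_,np.degrees(np.arctan(vy/vx)),"y at 662",y0+(662-x0)*vy/vx)
for n_,v0 in(("near",81),("far",204)):
    e=[(u,v0-5+np.argmin(g[v0-5:v0+6,u])) for u in range(241,260)]
    W=plane(p,e,c@[662,4,1]);print(n_,np.median(W[:,0]),np.median(W[:,1]))
# block positions
hsv=cv2.cvtColor(im,cv2.COLOR_RGB2HSV)
E
```

```text
plane tilt mrad [11.99552373 -2.55517824] resid 0.8182264206605593
board top z at slot 38.74404856010719 at knob 36.72986408631379
slot px [ 237   82   26  123 3018] [249.63419483 141.93108019]
slot depth nan
slot rect depth ((nan, nan), (0.0, 0.0), 0.0)
R -6.9181643 y at x=640 -153.56487
L -6.741171 y at x=640 96.7455
Ledge-right-image -6.1238313 y at 662 15.303577
Redge -7.0972376 y at 662 -12.225066
near 583.1619725334922 13.749021411036841
far 736.1104002428498 -4.4958644677486035
```

```bash
python3 - <<'E'
from h import *
z=np.load("w2.npz",allow_pickle=True);p=z["p"].item();d=z["d"];P=cloud(p,d)
X,Y,Z=P[...,0],P[...,1],P[...,2]
res=Z-(.0119955*(X-662)-.002555*(Y-4.5)+38.744)
s=((res<-3.5)&(res>-11)&(X>560)&(X<760)&(Y>-40)&(Y<50)).astype(np.uint8)*255
s=cv2.medianBlur(s,5);n,l,st,cc=cv2.connectedComponentsWithStats(s);i=1+np.argmax(st[1:,4])
k=(l==i)&np.isfinite(Z); print(np.median(res[k]),cv2.minAreaRect(P[k][:,:2].astype(np.float32)),np.median(Z[k]))
r=cv2.minAreaRect(np.argwhere(l==i)[:,::-1].astype(np.float32));
b=cv2.boxPoints(r);print(b,plane(p,b,38.7).round(1).tolist(), plane(p,[r[0]],38.7))
q=(Z>60)&(Z<90)&(X<560)&(abs(Y)<60)
hs=cv2.findNonZero(q.astype(np.uint8));print("knob",np.nanmedian(P[q],0))
w=np.load("w1.npz",allow_pickle=True);pp=w["p"].item()
# two-view heights: knob top glint not usable; slot near-left corner & level green
print("level green 2 views", tri(pp,[(376.3,153.1)],camera_params("top"),[(181.7,166.1)]))
E
```

```text
-6.950969612756861 ((660.723876953125, 3.7987422943115234), (32.17006301879883, 156.78887939453125), 83.14179992675781) 31.74854265901169
[[236.99997  81.99999]
 [261.99997  81.99999]
 [261.99997 202.99997]
 [236.99997 202.99997]] [[581.4, -1.8, 38.7], [585.0, 28.1, 38.7], [737.9, 11.4, 38.7], [733.9, -21.7, 38.7]] [[655.93682552   4.43007454  38.7       ]]
knob [503.72380457 -11.55288302  76.87815343]
level green 2 views [[502.75943363 290.56836575  97.09015761  12.24201795]]
```

Slot: centre (660.7, 4.0), axis -6.9°, 157×32, floor z about 31.7. Now I'll go above the level.

```bash
python3 -m inch '2 2.83 1 0 0 0;2 2.83 1 0 0 0;2 2.83 1 0 0 0;2 2.83 1 0 0 0;2 2.83 1 0 0 0;2 2.83 1 0 0 0;2 2.83 1 0 0 0;2 2.83 1 0 0 0;2 2.83 1 0 0 0;2 2.83 1 0 0 0;0 0 0 0 0 -6.17;0 0 0 0 0 -6.17;0 0 0 0 0 -6.17;0 0 0 0 0 -6.17;0 0 0 0 0 -6.17;0 0 0 0 0 -6.17;0 0 0 0 0 -6.17;0 0 0 0 0 0;0 0 0 0 0 0;0 0 0 0 0 0'
python3 - <<'E'
from h import *
p=camera_params("wrist");im,d=capture("wrist");np.savez("w3.npz",im=im,d=d,p=p)
P=cloud(p,d);X,Y,Z=P[...,0],P[...,1],P[...,2]
print("desk",np.nanmedian(Z[(abs(Z)<12)]))
m=((Z>26)&(Z<48)&(abs(X-517)<110)&(abs(Y-305)<110)).astype(np.uint8)
n,l,st,c=cv2.connectedComponentsWithStats(cv2.morphologyEx(m,cv2.MORPH_OPEN,np.ones((3,3))));i=1+np.argmax(st[1:,4])
q=P[l==i];r=cv2.minAreaRect(q[:,:2].astype(np.float32));print(st[i],np.median(q[:,2]),r)
cx,cy=r[0];ang=r[2] if r[1][0]>r[1][1] else r[2]-90
go(cx,cy,31,ang-180)
E
```

```text
time_s: 4.87
position: [516.9, 303.7, 200.5]
tool_rot: [180.0, 0.0, -144.0]
force: [-1.0, -0.9, 0.8]
width: 1.002
gripper_force: 0.0
desk 0.3316478197475021
[ 234  104   29  147 3900] 35.58074022756165 ((517.6008911132812, 305.5556640625), (150.45726013183594, 28.032489776611328), 36.38057327270508)
t 4.9167 shift cm [-0.164  0.108 16.942] turn [ 0.    0.01 -0.3 ]
```

```bash
python3 -m inch '-0.16 0.11 0 0 0 -0.3;0 0 3 0 0 0;0 0 3 0 0 0;0 0 3 0 0 0;0 0 3 0 0 0;0 0 2.5 0 0 0;0 0 1.5 0 0 0;0 0 1 0 0 0;0 0 0 0 0 0;0 0 0 0 0 0;0 0 0 0 0 0' && python3 -m inch '0 0 0 0 0 0;0 0 0 0 0 0;0 0 0 0 0 0;0 0 0 0 0 0;0 0 0 0 0 0;0 0 0 0 0 0;0 0 0 0 0 0;0 0 0 0 0 0' -1
```

```text
time_s: 5.83
position: [518.4, 306.0, 31.5]
tool_rot: [-180.0, 0.1, -143.5]
force: [-0.3, -0.5, -0.1]
width: 1.003
gripper_force: 0.0
time_s: 6.5
position: [517.6, 305.5, 30.3]
tool_rot: [-180.0, -0.0, -143.4]
force: [0.2, 0.6, -0.6]
width: 0.435
gripper_force: 0.0
```

```bash
python3 -m inch '0 0 0 0 0 0;0 0 0 0 0 0;0 0 0 0 0 0;0 0 0 0 0 0;0 0 0 0 0 0;0 0 0 0 0 0' && python3 -m inch '0 0 -1 0 0 0;0 0 -2.5 0 0 0;0 0 -2.5 0 0 0;0 0 -2.5 0 0 0;0 0 -2.5 0 0 0;0 0 -2 0 0 0;0 0 0 0 0 6.5;0 0 0 0 0 6.5;0 0 0 0 0 6.5;0 0 0 0 0 6.5;0 0 0 0 0 6.5;0 0 0 0 0 6.5;0 0 0 0 0 4.4;0 0 0 0 0 0;0 0 0 0 0 0;0 0 0 0 0 0'
python3 -c "
from h import *
go(660.7,4,150,173.14)"
```

```text
time_s: 7.0
position: [517.7, 305.4, 30.3]
tool_rot: [-180.0, 0.0, -143.4]
force: [0.4, 0.3, -0.1]
width: 0.317
gripper_force: 30.0
time_s: 8.33
position: [517.4, 305.6, 160.6]
tool_rot: [180.0, -0.0, 173.3]
force: [0.2, -0.2, -3.0]
width: 0.317
gripper_force: 30.0
t 8.3333 shift cm [-17.739 -28.292   1.053] turn [ 0.01 -0.01  0.19]
```

```bash
python3 -m inch '-1.48 -2.36 0.09 0 0 0.19;-1.48 -2.36 0.09 0 0 0;-1.48 -2.36 0.09 0 0 0;-1.48 -2.36 0.09 0 0 0;-1.48 -2.36 0.09 0 0 0;-1.48 -2.36 0.09 0 0 0;-1.48 -2.36 0.09 0 0 0;-1.48 -2.36 0.09 0 0 0;-1.48 -2.36 0.09 0 0 0;-1.48 -2.36 0.09 0 0 0;-1.48 -2.36 0.09 0 0 0;-1.48 -2.36 0.09 0 0 0;0 0 0 0 0 0;0 0 0 0 0 0;0 0 0 0 0 0;0 0 0 0 0 0'
python3 - <<'E'
from h import *
s=get_state();p=camera_params("wrist");im,d=capture("wrist");np.savez("w4.npz",im=im,d=d,p=p);cv2.imwrite("pics/w4.png",im[:,:,::-1])
P=cloud(p,d);X,Y,Z=P[...,0],P[...,1],P[...,2];t=s["position"]
m=((Z>t[2]-4)&(Z<t[2]+14)&(abs(X-t[0])<110)&(abs(Y-t[1])<60)).astype(np.uint8)
n,l,st,c=cv2.connectedComponentsWithStats(m);i=1+np.argmax(st[1:,4]);q=P[l==i]
print(st[i],np.median(q[:,2])-t[2],cv2.minAreaRect(q[:,:2].astype(np.float32)),np.polyfit(q[:,0],q[:,2],1)); go(660.7,4,65,173.14)
E
```

```text
time_s: 9.67
position: [658.9, 4.3, 149.5]
tool_rot: [179.9, -0.0, 173.1]
force: [0.6, 0.9, -2.2]
width: 0.317
gripper_force: 30.0
[  198   108   103   198 12053] 5.290067889775116 ((634.1884155273438, 9.643987655639648), (46.108062744140625, 103.11195373535156), 79.49568939208984) [-3.73116528e-02  1.77238044e+02]
t 9.7167 shift cm [-0.183 -0.033  8.452] turn [ 0.05 -0.03 -0.02]
```

View pics/w4.png

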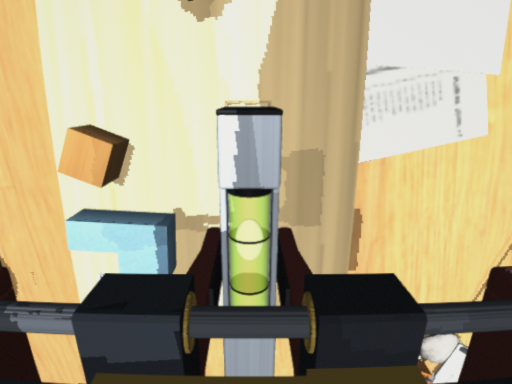

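W4 shows the level held along the slot, its near end at (218..282, 110) with the slot's near edge just beyond it at row 102. Now a quick check of its position and tilt in hand.

```bash
python3 - <<'E'
from h import *
s=get_state();z=np.load("w4.npz",allow_pickle=True);p=z["p"].item();P=cloud(p,z["d"])
M=R.from_euler('xyz',s["tool_rot"],degrees=True)
f=lambda W:M.inv().apply(W-s["position"]).round(1)
q=f(P[116:184,224:277].reshape(-1,3));q=q[np.isfinite(q).all(1)]
print("top z in tool",np.median(q[:,2]),"slope along x, y",np.linalg.lstsq(np.c_[q[:,:2],np.ones(len(q))],q[:,2],rcond=None)[0])
im=z["im"].astype(float).sum(2)
Z=P[...,2]
m=((Z>145)&(Z<165)).astype(np.uint8); m[200:]=0
v,u=np.nonzero(m[:, 215:290]);q=f(P[v,u+215]);print("x max",np.percentile(q[:,0],[98,100]),"y",np.percentile(q[:,1],[1,99]),"first row",v.min())
c=plane(p,[(218,111),(282,111),(219,187),(279,187)],s["position"][2]+6);print(f(c))
E
```

```text
top z in tool -5.6 slope along x, y [ 3.82762201e-04  1.35774202e-03 -5.65243116e+00]
x max [75.7 76.1] y [-12.4    14.742] first row 108
[[ 75.  -11.7  -6. ]
 [ 75.   15.1  -6. ]
 [ 42.  -12.1  -6. ]
 [ 42.   14.7  -6. ]]
```

```bash
python3 -m inch '-0.24 -0.14 1 0 0 0;0 0 1.5 0 0 0;0 0 1.5 0 0 0;0 0 1.5 0 0 0;0 0 1.2 0 0 0;0 0 0.75 0 0 0;0 0 0 0 0 0;0 0 0 0 0 0;0 0 0 0 0 0'
python3 - <<'E'
from h import *
s=get_state();p=camera_params("wrist");im,d=capture("wrist");np.savez("w5.npz",im=im,d=d,p=p);cv2.imwrite("pics/w5.png",cv2.resize(im[70:250,150:350],None,fx=3,fy=3,interpolation=2)[:,:,::-1])
go(661,2.5,62,173.14)
E
```

```text
time_s: 10.47
position: [662.1, 1.0, 75.8]
tool_rot: [180.0, 0.1, 173.0]
force: [0.3, -0.9, -1.7]
width: 0.315
gripper_force: 30.0
t 10.5167 shift cm [0.135 0.134 1.395] turn [ 0.01  0.09 -0.17]
```

View pics/w5.png

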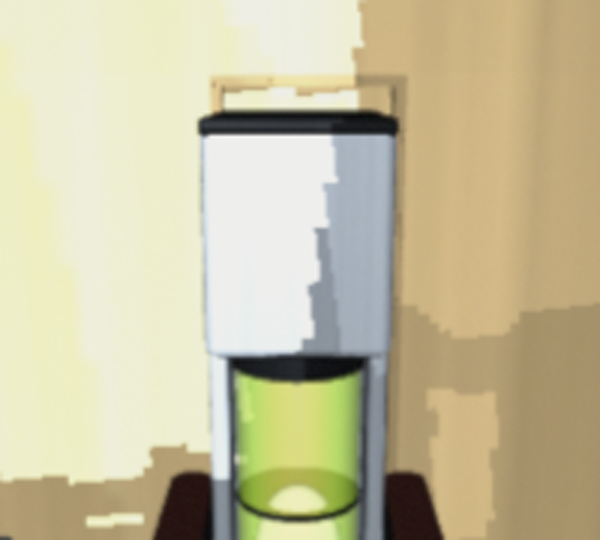

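W5 (crop) shows the slot's outer edges at columns 211–406 against the level at 199–397, so the level has to move about 1.7 mm along +tool y and about 1 mm along +x. I'll correct that and lower it.

```bash
python3 -m inch '0.1 0.17 0 0 0 0;0 0 0 0 0 0;0 0 0 0 0 0;0 0 0 0 0 0' && python3 -m inch '0 0 0.25 0 0 0;0 0 0.25 0 0 0;0 0 0.25 0 0 0;0 0 0.2 0 0 0;0 0 0 0 0 0;0 0 0 0 0 0'; python3 -c "
from h import *
go(661,2.5,62,173.14)"
```

```text
time_s: 10.85
position: [660.9, 3.0, 75.4]
tool_rot: [180.0, 0.0, 173.0]
force: [0.3, -0.4, -1.5]
width: 0.317
gripper_force: 30.0
time_s: 11.35
position: [660.6, 2.8, 65.2]
tool_rot: [-180.0, -0.0, 173.0]
force: [0.1, -0.1, -1.9]
width: 0.318
gripper_force: 30.0
t 11.35 shift cm [-0.046 -0.023  0.324] turn [-0.01 -0.03 -0.17]
```

```bash
python3 -m inch '0 0 0.1 0 -0.7 0;0 0 0.1 0 0 0;0 0 0.1 0 0 0;0 0 0.1 0 0 0;0 0 0 0 0 0;0 0 0 0 0 0;0 0 0 0 0 0'; python3 -m inch '0 0 0.1 0 0 0;0 0 0.1 0 0 0;0 0 0 0 0 0;0 0 0 0 0 0;0 0 0 0 0 0'
```

```text
time_s: 11.93
position: [660.7, 2.9, 62.0]
tool_rot: [180.0, 0.7, 173.0]
force: [-3.5, 0.5, 5.2]
width: 0.316
gripper_force: 30.0
time_s: 12.35
position: [660.8, 2.9, 61.8]
tool_rot: [179.9, 0.7, 173.0]
force: [-10.7, 0.8, 19.9]
width: 0.315
gripper_force: 30.0
```

```bash
python3 -m inch '0 0 -0.1 0 0 0;0 0 0 0 0 0;0 0 0 0 0 0' && python3 -m inch '0 0 0 0 0 0;0 0 0 0 0 0;0 0 0 0 0 0;0 0 0 0 0 0;0 0 0 0 0 0;0 0 0 0 0 0' 0.3 && python3 -m inch '0 0 -2 0 0 0;0 0 -4 0 0 0;0 0 -4 0 0 0;0 0 -4 0 0 0;0 0 -4 0 0 0;0 0 0 0 0.7 0;0 0 0 0 0 0;0 0 0 0 0 0;0 0 0 0 0 0;0 0 0 0 0 0'
python3 - <<'E'
from h import *
s=get_state();p=camera_params("wrist");im,d=capture("wrist");np.savez("w6.npz",im=im,d=d,p=p);cv2.imwrite("pics/w6.png",cv2.resize(im,(800,600))[:,:,::-1])
P=cloud(p,d);X,Y,Z=P[...,0],P[...,1],P[...,2]
m=(Z>58)&(Z<72)&(abs(X-661)<85)&(abs(Y-4)<35)
q=P[m];print(m.sum(),np.linalg.lstsq(np.c_[q[:,0]-661,q[:,1]-4,np.ones(len(q))],q[:,2],rcond=None)[0],cv2.minAreaRect(q[:,:2].astype(np.float32)))
m=(Z>60)&(Z<90)&(X<560)&(abs(Y)<60);print("knob",m.sum(),cv2.minAreaRect(P[m][:,:2].astype(np.float32)))
E
```

```text
time_s: 12.6
position: [660.7, 2.9, 61.9]
tool_rot: [180.0, 0.7, 173.0]
force: [-6.8, 0.4, 12.9]
width: 0.319
gripper_force: 30.0
time_s: 13.1
position: [660.8, 2.8, 60.3]
tool_rot: [-180.0, 0.7, 173.0]
force: [-0.3, -0.9, -0.8]
width: 0.65
gripper_force: 0.0
time_s: 13.93
position: [657.7, 3.2, 238.6]
tool_rot: [-180.0, -0.2, 173.0]
force: [-0.5, 0.0, -1.4]
width: 0.648
gripper_force: 0.0
3761 [ 9.06558163e-03 -2.99631361e-03  6.63323337e+01] ((659.7139892578125, 3.8129405975341797), (28.07027816772461, 150.23587036132812), 83.01526641845703)
knob 974 ((501.1279296875, -11.125940322875977), (37.89421081542969, 21.051904678344727), 83.04535675048828)
```

View pics/w6.png

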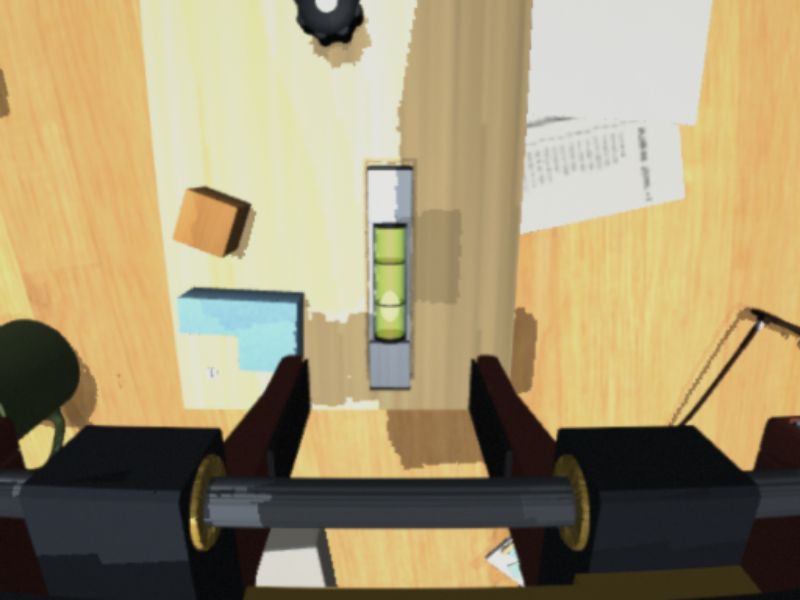

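W6 (800 px) shows the level seated at (390,278), its lines at rows 261 and 305 and the bubble centred on the far line, about row 305. That is about +14 mm towards the far end, or about 2.9 rad clockwise. Next is the knob.

```bash
python3 -c "
from h import *
print(get_state()['joint_positions'].round(1));go(500,-11,190,173)"
```

```text
[-19.8  27.9  22.5  87.7 -11.2  66.8  87.8]
t 13.9833 shift cm [15.487 -3.333  4.925] turn [-0.04 -0.14 -0.03]
```

```bash
python3 -m inch '2.58 -0.55 0.82 0 0 0;2.58 -0.55 0.82 0 0 0;2.58 -0.55 0.82 0 0 0;2.58 -0.55 0.82 0 0 0;2.58 -0.55 0.82 0 0 0;2.58 -0.55 0.82 0 0 0;0 0 0 0 0 0;0 0 0 0 0 0;0 0 0 0 0 0' 0.6
python3 - <<'E'
from h import *
s=get_state();p=camera_params("wrist");im,d=capture("wrist");np.savez("w7.npz",im=im,d=d,p=p);P=cloud(p,d);X,Y,Z=P[...,0],P[...,1],P[...,2]
print(s["joint_positions"].round(1))
m=((Z>58)&(Z<90)&(abs(X-492)<50)&(abs(Y+11)<50)).astype(np.uint8)
n,l,st,c=cv2.connectedComponentsWithStats(m);i=1+np.argmax(st[1:,4]);q=P[l==i]
t=q[q[:,2]>73];print("top z",np.median(t[:,2]),"circle",cv2.minEnclosingCircle(t[:,:2].astype(np.float32)),cv2.minAreaRect(t[:,:2].astype(np.float32)))
# two-view: circle centre px in w1 and here
def cpx(p,P):
    Z=P[...,2];m=((Z>73)&(Z<90)&(abs(P[...,0]-492)<50)&(abs(P[...,1]+11)<50)).astype(np.uint8);v,u=np.nonzero(m);return [cv2.minEnclosingCircle(np.c_[u,v].astype(np.float32))[0]]
w=np.load("w1.npz",allow_pickle=True);pw=w["p"].item()
print("tri",tri(p,cpx(p,P),pw,cpx(pw,cloud(pw,w["d"]))));go(492,-11,66,173)
E
```

```text
time_s: 14.73
position: [501.7, -10.5, 191.5]
tool_rot: [180.0, 0.0, 173.0]
force: [0.1, 0.3, -0.2]
width: 0.801
gripper_force: 0.0
[-23.4  15.   22.8 112.9  -7.2  53.4  86. ]
top z 77.81282569112727 circle ((491.725830078125, -10.737667083740234), 19.796998977661133) ((491.5302734375, -10.66339111328125), (36.56724166870117, 36.69402313232422), 1.9945495128631592)
tri [[ 4.92606039e+02 -1.07875908e+01  7.12560168e+01  4.18018585e-01]]
t 14.7833 shift cm [ 1.008 -0.17  12.553] turn [-0.    0.06 -0.01]
```

```bash
python3 -m inch '1.0 -0.2 0 0 0 0;0 0 2.5 0 0 0;0 0 2.5 0 0 0;0 0 2.5 0 0 0;0 0 2.5 0 0 0;0 0 1.5 0 0 0;0 0 1 0 0 0;0 0 0 0 0 0;0 0 0 0 0 0' && python3 -m inch '0 0 0 0 0 0;0 0 0 0 0 0;0 0 0 0 0 0;0 0 0 0 0 0;0 0 0 0 0 0;0 0 0 0 0 0;0 0 0 0 0 0;0 0 0 0 0 0;0 0 0 0 0 0;0 0 0 0 0 0' -1
```

```text
time_s: 15.53
position: [490.8, -11.6, 66.4]
tool_rot: [-180.0, -0.0, 173.0]
force: [0.5, -0.8, 0.5]
width: 0.799
gripper_force: 0.0
time_s: 16.37
position: [491.1, -11.4, 66.7]
tool_rot: [180.0, 0.0, 173.0]
force: [-1.3, 0.1, 6.6]
width: 0.449
gripper_force: 30.0
```

```bash
python3 -m inch '0 0 0 0 0 7;0 0 0 0 0 7;0 0 0 0 0 7;0 0 0 0 0 7;0 0 0 0 0 7;0 0 0 0 0 7;0 0 0 0 0 7;0 0 0 0 0 7;0 0 0 0 0 7;0 0 0 0 0 7;0 0 0 0 0 7;0 0 0 0 0 7;0 0 0 0 0 7;0 0 0 0 0 7;0 0 0 0 0 7;0 0 0 0 0 7;0 0 0 0 0 7;0 0 0 0 0 7;0 0 0 0 0 0;0 0 0 0 0 0'; python3 -c "
from h import *
print(get_state()['joint_positions'].round(1));go(491.5,-11.4,66)"
```

```text
time_s: 18.03
position: [493.5, -11.6, 66.9]
tool_rot: [179.7, -0.1, 46.9]
force: [7.4, -0.6, -1.2]
width: 0.45
gripper_force: 30.0
[-44.   34.4  53.2 121.5 -40.8  43.7  -7.5]
t 18.0333 shift cm [-0.126 -0.158  0.085] turn [ 0.28 -0.13 -0.  ]
```

```bash
python3 -m inch '-0.13 -0.16 0 0 0 7;0 0 0 0 0 7;0 0 0 0 0 7;0 0 0 0 0 7;0 0 0 0 0 7;0 0 0 0 0 0;0 0 0 0 0 0;0 0 0 0 0 0'; python3 -m inch '0 0 0 0 0 0;0 0 0 0 0 0;0 0 0 0 0 0;0 0 0 0 0 0;0 0 0 0 0 0' 0.5; python3 -m inch '0 0 -2 0 0 0;0 0 -4 0 0 0;0 0 -4 0 0 0;0 0 -4 0 0 0;0 0 -3 0 0 0;0 0 0 0 0 0;0 0 0 0 0 0;0 0 0 0 0 0'
python3 -c "
from h import *
print(get_state()['joint_positions'].round(1));go(670,3,240)"
```

```text
time_s: 18.7
position: [491.2, -11.4, 66.9]
tool_rot: [179.9, -0.2, 12.0]
force: [5.8, -0.8, -0.2]
width: 0.445
gripper_force: 30.0
time_s: 19.12
position: [488.3, -11.3, 66.2]
tool_rot: [-180.0, 0.0, 12.0]
force: [0.5, 0.3, -0.4]
width: 0.746
gripper_force: 0.0
time_s: 19.78
position: [488.1, -10.7, 235.6]
tool_rot: [-179.9, 0.0, 12.0]
force: [-0.5, 0.3, -0.3]
width: 0.748
gripper_force: 0.0
[-63.5  27.1  80.2 113.3 -29.7  65.  -48.9]
t 19.7833 shift cm [18.073  2.44  -0.452] turn [-0.07  0.03 -0.  ]
```

```bash
python3 -m inch '2.5 0.3 0 0 0 0;2.5 0.3 0 0 0 0;2.5 0.3 0 0 0 0;2.5 0.3 0 0 0 0;0 0 0 0 0 0;0 0 0 0 0 0;0 0 0 0 0 0;0 0 0 0 0 0;0 0 0 0 0 0;0 0 0 0 0 0;0 0 0 0 0 0;0 0 0 0 0 0'
python3 - <<'E'
from h import *
print(get_state()['joint_positions'].round(1))
p=camera_params("wrist");im,d=capture("wrist");np.savez("w8.npz",im=im,d=d,p=p)
for n in("top","side"):
    a,b=capture(n);np.savez(n+"8.npz",im=a,d=b)
P=cloud(p,d);Z=P[...,2];m=(Z>60)&(Z<76)&(abs(P[...,0]-661)<85)&(abs(P[...,1]-4)<30);v,u=np.nonzero(m);print(u.min(),u.max(),v.min(),v.max())
c=im[max(v.min()-8,0):v.max()+8,max(u.min()-8,0):u.max()+8];print(c.shape)
cv2.imwrite("pics/w8.png",cv2.resize(c,None,fx=4,fy=4,interpolation=2)[:590,:790,::-1])
E
```

```text
time_s: 20.78
position: [588.8, -2.1, 236.5]
tool_rot: [-180.0, -0.0, 12.0]
force: [0.6, -0.7, -0.4]
width: 0.751
gripper_force: 0.0
[-50.3  35.5  70.   99.9 -35.4  70.4 -49. ]
221 300 24 186
(178, 95, 3)
```

View pics/w8.png

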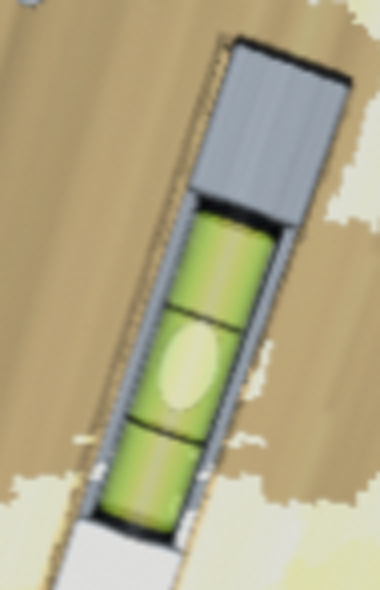

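W8 (crop) shows the lines at about (203,316) and (166,429) and the bubble centred at (189,365), roughly 2 mm towards the far end. I'll measure it numerically once it has settled.

```bash
cat >> h.py <<'E'
def bubble(p,im,up=1):
    """along-level positions (mm, + = far end): bubble centroid minus mid of the lines"""
    v,u=np.mgrid[0:384,0:512];W=plane(p,np.c_[u.ravel(),v.ravel()],67.)
    a=np.radians(-6.9);e=np.array([np.cos(a),np.sin(a)]);f=np.array([-e[1],e[0]])
    r=W[:,:2]-[660,4];x=(r@e).reshape(384,512);y=(r@f).reshape(384,512)
    hsv=cv2.cvtColor(im,cv2.COLOR_RGB2HSV).astype(int)
    g=(abs(x)<38)&(abs(y)<12)&(hsv[...,0]>24)&(hsv[...,0]<50)&(hsv[...,1]>110)
    cx,cy=np.median(x[g]),np.median(y[g])
    vial=(abs(x-cx)<36)&(abs(y-cy)<6)
    b=vial&(hsv[...,1]<115)&(hsv[...,2]>150)
    n,l,st,c=cv2.connectedComponentsWithStats(b.astype(np.uint8));i=1+np.argmax(st[1:,4]);b=l==i
    s=vial&(abs(abs(y-cy)-4.5)<2.5);xs=np.arange(-30,30.1,.5)+cx
    prof=np.array([hsv[...,2][s&(abs(x-t)<.7)].mean() for t in xs])
    h=lambda lo,hi:(lambda k:np.average(xs[k],weights=np.clip(np.median(prof)-prof[k]-15,0,None)+1e-6))((xs>cx+lo)&(xs<cx+hi))
    l1,l2=h(-20,-8),h(8,20)
    return dict(bub=x[b].mean()-(l1+l2)/2,ext=np.ptp(x[b]),lines=(l1,l2),n=int(b.sum()))
E
python3 - <<'E'
from h import *
z=np.load("w8.npz",allow_pickle=True);print(bubble(z["p"].item(),z["im"]))
z=np.load("w6.npz",allow_pickle=True);print(bubble(z["p"].item(),z["im"]))
p=camera_params("wrist")
for k in range(3): print(bubble(p,capture("wrist")[0]))
E
python3 -m inch '0 0 0 0 0 0;0 0 0 0 0 0;0 0 0 0 0 0;0 0 0 0 0 0;0 0 0 0 0 0;0 0 0 0 0 0;0 0 0 0 0 0;0 0 0 0 0 0;0 0 0 0 0 0'
python3 -c "
from h import *
p=camera_params('wrist');print(bubble(p,capture('wrist')[0]));
print(bubble(p,capture('wrist')[0]));go(492,-11.5,160,12)"
```

```text
{'bub': np.float64(0.9770746114033435), 'ext': np.float64(25.973584372589023), 'lines': (np.float64(-17.779410168607516), np.float64(10.129776999905676)), 'n': 254}
{'bub': np.float64(10.602573215954818), 'ext': np.float64(41.54616580967705), 'lines': (np.float64(-16.156206304012876), np.float64(12.9290683299898)), 'n': 307}
{'bub': np.float64(0.8782612751346575), 'ext': np.float64(26.172815409551063), 'lines': (np.float64(-17.71504607374169), np.float64(10.164704080408912)), 'n': 249}
{'bub': np.float64(0.9529350472206408), 'ext': np.float64(26.172815409551063), 'lines': (np.float64(-17.77897864855569), np.float64(10.075524869757896)), 'n': 250}
{'bub': np.float64(0.8668191621092718), 'ext': np.float64(26.172815409551063), 'lines': (np.float64(-17.765606744625394), np.float64(10.07216468476087)), 'n': 248}
time_s: 21.83
position: [589.0, -2.3, 236.3]
tool_rot: [-180.0, -0.0, 12.0]
force: [-0.6, -0.1, 1.2]
width: 0.75
gripper_force: 0.0
{'bub': np.float64(0.9138147529005605), 'ext': np.float64(25.919374447488515), 'lines': (np.float64(-17.788347929110394), np.float64(10.093651625392178)), 'n': 251}
{'bub': np.float64(0.851605597284459), 'ext': np.float64(25.919374447488515), 'lines': (np.float64(-17.7830985892725), np.float64(10.09568540873619)), 'n': 250}
t 21.9333 shift cm [-9.681 -1.112  7.632] turn [-0.   -0.   -0.02]
```

```bash
python3 -m inch '0 0 0 0 0 -6.9;0 0 0 0 0 -6.9;0 0 0 0 0 -6.9;0 0 0 0 0 -6.9;0 0 0 0 0 -6.9;0 0 0 0 0 -6.9;0 0 0 0 0 -6.9;0 0 0 0 0 0;0 0 0 0 0 0;0 0 0 0 0 0;0 0 0 0 0 0'; python3 -c "
from h import *
print(get_state()['joint_positions'].round(1));go(492,-11.5,140,60)"
```

```text
time_s: 22.85
position: [589.0, -2.3, 236.2]
tool_rot: [-180.0, 0.0, 60.1]
force: [-0.1, -0.4, -0.2]
width: 0.749
gripper_force: 0.0
[-44.6  28.9  57.3  99.6 -26.4  66.2  -9.4]
t 22.85 shift cm [-5.625 -7.949  9.623] turn [-0.    0.02  0.11]
```

```bash
python3 -m inch '-1.4 -1.99 0 0 0 0;-1.4 -1.99 0 0 0 0;-1.4 -1.99 0 0 0 0;-1.42 -1.98 0 0 0 0;0 0 2.5 0 0 0;0 0 2.5 0 0 0;0 0 2.5 0 0 0;0 0 2.1 0 0 0;0 0 0 0 0 0;0 0 0 0 0 0;0 0 0 0 0 0;0 0 0 0 0 0'; python3 -c "
from h import *
print(get_state()['joint_positions'].round(1));go(492,-11.5,66,60)"
```

```text
time_s: 23.85
position: [493.0, -11.9, 141.6]
tool_rot: [179.9, -0.1, 60.2]
force: [0.3, -0.9, 0.5]
width: 0.751
gripper_force: 0.0
[-47.4  25.7  56.1 118.3 -28.   50.1  -5.1]
t 23.85 shift cm [-0.022 -0.118  7.557] turn [ 0.09 -0.06  0.23]
```

```bash
python3 -m inch '-0.02 -0.1 2 0 0 0;0 0 2 0 0 0;0 0 2 0 0 0;0 0 1.1 0 0 0;0 0 0.45 0 0 0;0 0 0 0 0 0;0 0 0 0 0 0;0 0 0 0 0 0;0 0 0 0 0 0' && python3 -m inch '0 0 0 0 0 0;0 0 0 0 0 0;0 0 0 0 0 0;0 0 0 0 0 0;0 0 0 0 0 0;0 0 0 0 0 0;0 0 0 0 0 0;0 0 0 0 0 0;0 0 0 0 0 0;0 0 0 0 0 0' -1 && python3 -m inch '0 0 0 0 0 5;0 0 0 0 0 5;0 0 0 0 0 5;0 0 0 0 0 0;0 0 0 0 0 0;0 0 0 0 0 0;0 0 0 0 0 0'
```

```text
time_s: 24.6
position: [491.8, -11.3, 65.7]
tool_rot: [179.9, -0.1, 60.3]
force: [0.1, -0.9, -0.6]
width: 0.747
gripper_force: 0.0
time_s: 25.43
position: [490.6, -11.0, 64.9]
tool_rot: [-179.9, -0.0, 60.3]
force: [-3.1, 1.5, 5.1]
width: 0.447
gripper_force: 30.0
time_s: 26.02
position: [491.0, -11.3, 64.9]
tool_rot: [-180.0, -0.0, 45.3]
force: [-2.4, 0.8, 3.3]
width: 0.447
gripper_force: 30.0
```

```bash
python3 -m inch '0 0 0.1 0 0 0;0 0 0 0 0 0;0 0 0 0 0 0;0 0 0 0 0 0;0 0 0 0 0 0;0 0 0 0 0 0'
```

```text
time_s: 26.52
position: [491.1, -11.3, 64.6]
tool_rot: [-179.9, -0.1, 45.3]
force: [-5.8, 1.7, 17.7]
width: 0.451
gripper_force: 30.0
```

```bash
python3 -m inch '0 0 -0.04 0 0 0;0 0 0 0 0 0;0 0 0 0 0 0;0 0 0 0 0 0;0 0 0 0 0 0;0 0 0 0 0 0;0 0 0 0 0 0;0 0 0 0 0 0;0 0 0 0 0 0;0 0 0 0 0 0;0 0 0 0 0 0;0 0 0 0 0 0;0 0 0 0 0 0;0 0 0 0 0 0;0 0 0 0 0 0;0 0 0 0 0 0;0 0 0 0 0 0;0 0 0 0 0 0;0 0 0 0 0 0;0 0 0 0 0 0'
python3 - <<'E'
from h import *
out=[]
for n in("side","top"):
    im=np.mean([capture(n)[0].astype(float) for _ in range(12)],0).astype(np.uint8);p=camera_params(n);np.save(n+"9.npy",im)
    # crop around the level: project (660,4,67)
    M=R.from_euler('xyz',p["rotation"],degrees=True).as_matrix();c=M.T@(np.array([660,4,67])-p["position"]);u=int(p["cx"]+p["fx"]*c[0]/c[2]);v=int(p["cy"]+p["fy"]*c[1]/c[2]);print(n,u,v)
    out.append(cv2.resize(im[v-20:v+20,u-32:u+32],(640,300 if 0 else 400),interpolation=2)[50:350])
cv2.imwrite("pics/f.png",np.vstack(out)[:,:,::-1]);print(get_state()["force"])
E
```

```text
time_s: 28.18
position: [491.1, -11.3, 64.7]
tool_rot: [-180.0, -0.0, 45.3]
force: [-4.5, 1.6, 11.3]
width: 0.447
gripper_force: 30.0
side 308 188
top 265 150
[-5.00582527  1.28478673 11.49188352]
```

View pics/f.png

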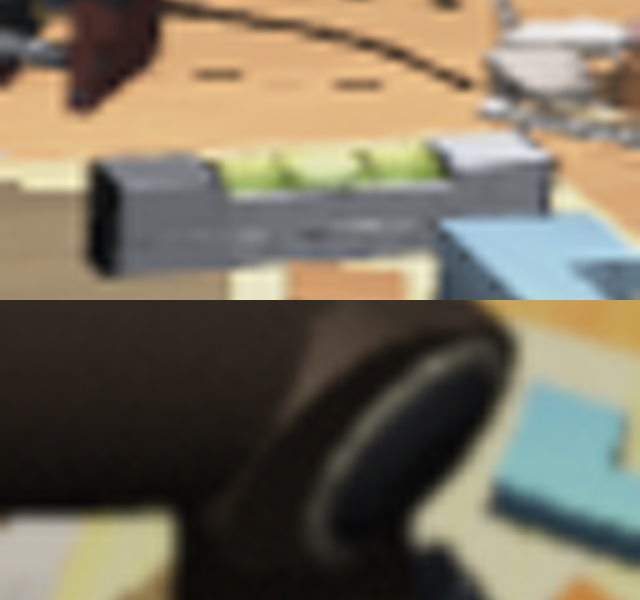

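The final picture's side crop shows the bubble at about (320,165) between the lines at columns ~285 and ~360, so it looks centred. A numeric check of the side view, before and after:

```bash
python3 - <<'E'
from h import *
p=camera_params("side")
def prof(im):
    a=np.radians(-6.9);M=R.from_euler('xyz',p["rotation"],degrees=True).as_matrix()
    xs=np.arange(-40,41,2.);o=[]
    for y in(0,2,4):
      W=np.array([[660+x*np.cos(a)-y*np.sin(a),4+x*np.sin(a)+y*np.cos(a),68] for x in xs])
      c=(W-p["position"])@M;n=c[:,:2]/c[:,2:];r2=(n**2).sum(1,keepdims=True);q=(n*(1+p["k1"]*r2)*p["fx"]+[p["cx"],p["cy"]]).astype(np.float32)
      o.append(cv2.remap(im.astype(np.float32),q[:,0],q[:,1],cv2.INTER_CUBIC))
    return xs,np.array(o)
for n,im in(("before",np.load("side8.npz")["im"]),("after",np.load("side9.npy"))):
    xs,o=prof(im);print(n);
    for k in range(3): print(o[k,:,0,2].round().astype(int) if o.ndim==4 else o[k].shape)
E
```

```text
before
[ 76  79 102 106 104 101  99 100 103 102  94  90  94 100 106 104 105 115
 127 133 139 139 132 115  94  82  85  96 106 108 109 108 106 102 100  96
  85  81  87 103 119]
[ 85  85  96 102 100  96  93  94  97 101  97  92  94 100 105 104 100 106
 115 121 125 126 123 114  99  88  87  93 100 103 102 103 102  97  96  97
  89  84  90 105 121]
[ 89  96 100 101 100  97  94  94  96 101 102  97  97 101 105 106 102 103
 109 114 116 115 112 108 101  95  93  95 100 101  99 100 101  98  95  98
  97  90  94 106 121]
after
[123 136 153 163 164 158 155 156 161 160 145 135 140 148 157 162 166 172
 176 175 177 177 178 163 145 131 133 148 164 170 173 173 170 163 161 150
 128 125 143 180 212]
[146 153 163 169 170 165 158 156 159 165 155 144 144 151 155 159 163 169
 173 172 173 176 178 174 160 152 151 158 168 173 175 177 174 166 163 163
 143 132 146 178 210]
[160 167 172 173 174 169 161 156 158 164 163 152 148 152 155 158 161 166
 170 171 170 173 176 177 172 166 165 167 172 175 175 176 176 169 162 165
 157 142 150 174 202]
```

```bash
python3 -c "
from plant import *
s=get_state();print(s['time_s'],s['force'],s['gripper_force']);print(hand_in())"
```

```text
29.3833 [-5.00582527  1.28478673 11.49188352] 30.002020597457886
the job is handed in; nothing more can be done
None
```

I handed the job in at 29.4 s: the level is seated in the slot and released, the bubble looks centred between the lines (side view only, since the wrist camera could not see the level during the final press), and the gripper is holding the knob and pressing down at about 11 N.

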